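# Clear the printer bed and slide the glass plate home

### The job

Make the 3D printer ready for its next job. First, without shifting the glass build plate, lift the printed bracket off the bare strip of the bed behind it and put it in the cardboard box of finished prints. Then slide the glass back until it sits square on the bed with its rear edge against both rear stops and its sides flush with the sides of the bed, leaving the other things on the table where they are.

Things in the scene. Friction and masses are not known exactly. Their poses are not given: they have to be found in the camera images.
- bracket: black printed bracket, the obstacle (30 g), flat on the bare bed strip between the glass's rear edge and the rear stops. Upright square hub 32 x 32, 26 tall, 18 bore; two loop ears 8 high stick out along its +y and -y, 66 over both. Grip the hub across its y faces with the fingertips above the ears (10 or more above the bed) or across its x faces. Origin: centre of underside, z up.
- plate: dark coated glass build plate, loose, 180 x 180 x 4, 330 g, flat on the bed, run out 55 to 70 past home over the bed's front, up to 14 to one side, slightly turned. Origin: centre of underside; x to the printer's rear. It slides on the bed and tips if pressed down at the front. Fingertips reaching below it can push its front edge or overhanging side edge.
- bed_top (a point): where the glass belongs: on the bed's top, 96 above the table, x to the printer's rear, y left, z up. When home, the glass's origin is here and its axes agree. The aluminium bed, held still, is 4 thick, 180 wide (y -90 to 90), x -87 to 90, so the home glass sticks out 3 in front. Under the bed's edges it is free to 12 below its top.
- printer: fixed cantilever desktop 3D printer, its place varies; origin on the table under bed_top, same axes. Its raised arm and tool head hang behind the bed, from x 115 on and 280 above the table upwards (head at y -141 to -89); its column, 410 tall, stands at x 195 to 235, y 115 to 155.
- stop_left (a point): front face of the left rear stop, at the height of the bed's top: an upright steel tab 16 wide, 3 thick, 11 above the bed's top, which the glass's rear edge must touch
- stop_right (a point): the same for the right rear stop, 120 to the right of the left one
- box_floor (a point): centre of the inner floor of the open cardboard box of finished prints, 4 above the table (fixed; left or right of the printer). Inside 192 (its x) by 142 (its y), rim 61 above this floor; flaps slope outward from its -x and +x rims. Small black prints up to 24 tall fill its x > 40 part; the rest of the floor is free.
- scraper: bystander, leave alone: broad steel scraper, 200 x 50 x 16, black handle, lying flat, origin at the root of the handle
- cutters: bystander, leave alone: flush cutters, 130 x 70 x 12, blue handles, lying flat, origin at the pivot
- glue_stick: bystander, leave alone: white glue stick standing upright, 31 diameter, 94 tall, origin under its foot
- brush: bystander, leave alone: small brass nozzle brush lying flat, 170 x 13 x 14, origin 8 from the middle of its length
- print_hook: bystander, leave alone: small black printed hook standing on the table, 36 x 22 x 36, origin under its foot
- spool: bystander, leave alone: full filament spool lying flat, 200 diameter, 65 tall, 1 kg, origin under its centre, on the side of the printer away from the box
Not all that is in view belongs to the job. What is shaped like the bracket but orange, turquoise or yellow is not meant.

How it is judged:
By the outcome, as a careful person would: the job done as asked, in the order asked, and still so for the second after the job is handed in, with the robot touching nothing.
It also fails if it takes over 67 s, if anything falls off the work surface, if the arm or the gripper's body presses on something with over 40 N, if the wrist force passes 120 N, or if a joint passes its speed limit or range.

### The arm

A 6-joint arm with a two-finger parallel gripper is mounted at the origin on the work surface. World frame = base frame: x ahead of the robot, y to its left, z up, the work surface at z = 0. Lengths are in m, angles in rad, forces in N, time in s.
With the tool pointing down it reaches from about 0.325 to 0.75 m from the base axis. Payload 7.6 kg.
Tool frame: the origin (TCP) lies midway between the tips of the shut fingers; the grasp point (between the pads) lies manip.grasp_offset behind it (manip.grasp_offset is the distance from the TCP to the grasp point, in m); z points along the fingers, y is the line along which they close (so a half turn about z gives the same grasp; the last joint's range is limited). The gripper opens to 85 mm and grips with 20 to 120 N. Pads are 22 mm wide; open, the fingers measure 114 mm over their backs; the gripper's body (76 mm by 85 mm) begins 54 mm behind the grasp point. The pads swing forward as they close: fully open they stand 13 mm farther back than shut.
Start: joints at [-1.331, 0.052, 1.401, -0, 1.689, -0.07], TCP at [0.16, -0.5, 0.231] pointing down, gripper open.
Joint ranges: [-2.9, 2.9], [-0.91, 2.17], [0.12, 2.37], [-1.06, 4.2], [0.26, 2.73], [-2.93, 2.93]. Speed limits (rad/s): [2.57, 2.57, 3.01, 3.14, 3.14, 3.14].

### API

Orientations are given as a 3x3 rotation matrix whose columns are the frame's x, y, z axes.
In Python, from station import manip gives the robot as it stands. The module is installed in compiled form; this text tells all that it offers.
- The arm moves only by the tool drive_tool, never from a script. Its argument "moves" is a list of rows, each a list of 5 numbers: the shift along the tool's x, y, z in mm, then the turn about the tool's z in degrees, then the closure, from -1 (fully open) to 1 (shut). A call has 1 to 5 rows; each row shifts and turns the commanded pose from where the row before left it, along the tool's axes as they then stand; what a row does not reach is not made up. A row lasts 1/10 s, in which the tool goes at most 50 mm and 8.59 degrees, less where a joint would pass 70% of its speed; a pose out of reach is approached as far as the arm can. A call is refused whole if a number of a shift passes 50 or a number of a turn 8.59, either way. A call with a gripper value outside its range is refused whole. The fingers move at their own pace and stop on an object; "force" is the grip in N (left out, the last holds). Time passes only in rows, so rows that do not move let the fingers close. It gives the time, the measured TCP pose, the force, the opening and the grip force at its end, in the units of the state.
- manip.get_state(): the state, without advancing time (a new reading comes with each control period).
- manip.camera(name): name is "scene" or "side" or "wrist"; returns (picture, depth): 400x640x3 uint8, red, green, blue; 400x640 float32, m along the optical axis (not along the pixel's ray), 0 where there is no reading.
- manip.camera_params(name): a dict with "K" (3x3 intrinsics, pixels), "cam_to_world" (4x4, takes a point from camera to world coordinates). Camera axes: x right, y up, looking along -z (the intrinsics and any distortion apply to the point x, -y, -z); pixel columns grow to the right and rows downward; lengths in m; the calibration is good to about 2 mm. A picture is of the moment at which its call begins: read the wrist's pose just before it. camera_params takes no time and is no camera call; for the wrist camera it gives the pose at the moment of the call.
- manip.job_done(): hands the job in; it is judged then, once.
The state is a dict: "clock": time; "joint_pos": joint angles; "qd": joint speeds; "effort": joint torques, N m; "tool_pos": TCP position; "ee_rot": TCP orientation; "ft_force": force on the tool from outside, world axes, zero at the start; "moment": the same for the moment, N m; "finger_gap": finger opening in m; "grip_force": force on a finger pad.
Only numpy, scipy, OpenCV 4.12 (cv2) and the standard library are available. Lean on these libraries where they do the work, as an engineer would, in place of code of your own. Each camera call takes 0.05 s, during which the arm holds its last target. There are 200 camera calls.

## Working session

There is one attempt and no reset: what is moved stays moved. The work goes in short steps, Python scripts to look and compute and a tool call to move; the robot and the scene stay as the last step left them, time stands still between calls to the robot, and variables do not carry over. Pictures are saved under pics/ and viewed, at most 10 in all, crops included, and the job is handed in when it is done.

Besides the shell and the picture viewer there is one more tool, called after "Emit:" as name([rows], argument=value, ...), one row to a line, values as JSON. drive_tool: Moves the arm, as the interface text tells. Its arguments: {"type":"object","properties":{"moves":{"type":"array","items":{"type":"array","items":{"type":"number"}}},"force":{"type":"number"}},"required":["moves"]}

```bash
mkdir -p pics
cat > h.py <<'E'
import numpy as np, cv2
from station import manip
def pts(name):
    im,d=manip.camera(name); p=manip.camera_params(name); K=p["K"];T=np.array(p["cam_to_world"])
    v,u=np.mgrid[0:400,0:640]
    X=np.stack([(u-K[0][2])/K[0][0]*d,-(v-K[1][2])/K[1][1]*d,-d],-1)@T[:3,:3].T+T[:3,3]
    X[d==0]=np.nan
    return im,d,X
def ray(p,u,v,z):
    K=np.array(p["K"]);T=np.array(p["cam_to_world"])
    r=T[:3,:3]@np.array([(u-K[0,2])/K[0,0],-(v-K[1,2])/K[1,1],-1]); o=T[:3,3]
    return o+r*(z-o[2])/r[2]
E
python3 - <<'E'
from h import *
print(manip.grasp_offset); s=manip.get_state(); print(s)
for n in ("scene","side"):
    im,d,X=pts(n); cv2.imwrite(f"pics/{n}0.png",im[:,:,::-1]); np.savez(f"{n}0.npz",im=im,d=d,X=X); p=manip.camera_params(n);print(n,p)
E
```

```text
0.0187
{'clock': 0.0, 'joint_pos': array([-1.33128397e+00,  5.28072771e-02,  1.40173801e+00,  4.54664708e-05,
        1.68862077e+00, -7.03031003e-02]), 'qd': array([0.00149975, 0.000299  , 0.00106618, 0.0015229 , 0.00119538,
       0.00011878]), 'effort': array([ 1.39839599e-04, -3.81669581e+01, -3.60187733e+01, -3.12199563e-05,
        6.25042841e-03,  6.21669543e-06]), 'tool_pos': array([ 0.16002213, -0.49969219,  0.23048116]), 'ee_rot': array([[ 9.52388256e-01,  3.04887686e-01, -3.29396320e-04],
       [ 3.04887824e-01, -9.52387025e-01,  1.53920742e-03],
       [ 1.55572608e-04, -1.56635200e-03, -9.99998761e-01]]), 'ft_force': array([-7.59057367e-01,  3.27906953e-01, -6.00870266e-04]), 'moment': array([-0.03455488, -0.00669473, -0.03385831]), 'grip_force': 0.0, 'finger_gap': 0.085397368635843}
scene {'K': array([[378.91232809,   0.        , 323.88204633],
       [  0.        , 378.91232809, 195.85901167],
       [  0.        ,   0.        ,   1.        ]]), 'cam_to_world': array([[ 0.73249253, -0.41134148,  0.54245081,  1.09190394],
       [ 0.68076125,  0.43750423, -0.58749823, -0.60071872],
       [ 0.00433786,  0.79961755,  0.60049392,  0.68628457],
       [ 0.        ,  0.        ,  0.        ,  1.        ]])}
side {'K': array([[491.85637121,   0.        , 319.96799649],
       [  0.        , 491.85637121, 199.84063615],
       [  0.        ,   0.        ,   1.        ]]), 'cam_to_world': array([[-0.99389983,  0.0507374 , -0.09792269,  0.46880583],
       [-0.10784685, -0.6328548 ,  0.7667228 ,  0.8534203 ],
       [-0.02306932,  0.77260631,  0.63446614,  0.7911707 ],
       [ 0.        ,  0.        ,  0.        ,  1.        ]])}
```

View pics/scene0.png

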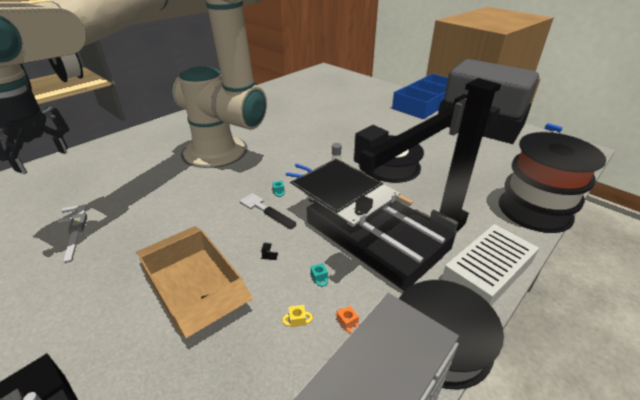

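View pics/side0.png

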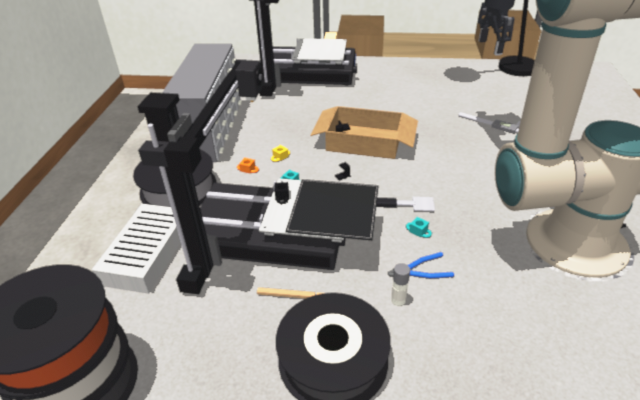

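Scene view: glass at about (342,187), light bed strip at (375,208), and the box at (193,285). Candidates for the bracket:
- black thing on the strip, scene (364,205) / side (282,190)
- black print_hook on the table, (268,252)
- black prints in the box, (204,296)
- turquoise (278,187) and (319,272), yellow (297,316), orange (347,318)

By the description it is the black one on the strip. I'll check this in a crop and measure it.

Run:
```python
from h import *
a=np.load("scene0.npz"); b=np.load("side0.npz")
c1=cv2.resize(a["im"][140:280,270:470],None,fx=4,fy=4,interpolation=cv2.INTER_CUBIC)[:, :800]
c2=cv2.resize(b["im"][165:275,240:440],None,fx=4,fy=4,interpolation=cv2.INTER_CUBIC)
cv2.imwrite("pics/c1.png",c1[:,:,::-1]); cv2.imwrite("pics/c2.png",c2[:,:,::-1])
for n,A in(("scene",a),("side",b)):
    X=A["X"]; im=A["im"].astype(int); g=im.mean(-1); sp=im.max(-1)-im.min(-1)
    z=X[...,2]; reg=(X[...,0]>.2)&(X[...,0]<.9)&(abs(X[...,1])<.5)
    bed=reg&(abs(z-.096)<.008)&(g>130)&(sp<40)
    gl=reg&(abs(z-.1)<.008)&(g<70)
    br=reg&(z>.108)&(z<.135)&(g<80)
    for nm,m in(("bed",bed),("glass",gl),("br",br)):
        m8=m.astype(np.uint8); k,l,st,ce=cv2.connectedComponentsWithStats(m8)
        for i in range(1,k):
            if st[i,4]>40:
                P=X[l==i]; r=cv2.minAreaRect((P[:,:2]*1000).astype(np.float32))
                print(n,nm,st[i],ce[i].round(),"med z",np.median(P[:,2]).round(4),"mean",P.mean(0).round(4),"rect",r)
    w=(sp>40)&(im[...,0]>im[...,2]+30)&(abs(X[...,1])<.75)&(z<.09)&(z>.045)
    k,l,st,ce=cv2.connectedComponentsWithStats(w.astype(np.uint8))
    for i in range(1,k):
        if st[i,4]>100:
            P=X[l==i]; print(n,"box",st[i],P.min(0).round(3),P.max(0).round(3),cv2.minAreaRect((P[:,:2]*1000).astype(np.float32)))
```

```text
scene bed [365 184  35  32 448] [380. 197.] med z 0.0964 mean [0.6676 0.0748 0.0962] rect ((663.4638671875, 58.68523406982422), (136.4039306640625, 58.91609191894531), 88.92139434814453)
scene bed [338 202  23  22 259] [350. 214.] med z 0.0964 mean [ 0.6543 -0.0338  0.0964] rect ((658.0645141601562, -23.588573455810547), (63.467132568359375, 57.51247787475586), 86.37220764160156)
scene glass [ 291  159   89   53 2391] [336. 184.] med z 0.1003 mean [0.5489 0.0344 0.1003] rect ((544.8079833984375, 40.653839111328125), (182.561767578125, 177.2538604736328), 86.93151092529297)
scene glass [356 204  16  11  71] [362. 210.] med z 0.1037 mean [ 0.672  -0.0078  0.1034] rect ((674.6420288085938, -3.2187957763671875), (44.428131103515625, 25.967676162719727), 55.95428466796875)
scene glass [441 204  21  11 101] [451. 209.] med z 0.0998 mean [0.8273 0.1468 0.0999] rect ((830.7625122070312, 149.32546997070312), (49.99284744262695, 27.299083709716797), 38.736717224121094)
scene br [355 195  17  16 165] [363. 202.] med z 0.1197 mean [0.666  0.0023 0.1182] rect ((664.322998046875, 5.522478103637695
[... 1631 characters left out ...]
med z 0.1208 mean [0.6627 0.0112 0.1191] rect ((663.7494506835938, 8.29859733581543), (30.49422264099121, 31.964162826538086), 13.536367416381836)
side br [182 222  23  21 225] [194. 235.] med z 0.1219 mean [0.8101 0.1727 0.1217] rect ((807.01171875, 167.77371215820312), (49.10691833496094, 25.45458984375), 50.833351135253906)
side br [ 78 317  40  65 202] [100. 355.] med z 0.1316 mean [0.8685 0.4581 0.1303] rect ((871.557861328125, 444.7803955078125), (112.67204284667969, 25.465532302856445), 80.96658325195312)
side box [ 310  106  108   41 1908] [ 0.338 -0.476  0.045] [ 0.643 -0.292  0.072] ((491.368896484375, -384.1605224609375), (162.40310668945312, 291.3909912109375), 81.02345275878906)
```

View pics/c1.png

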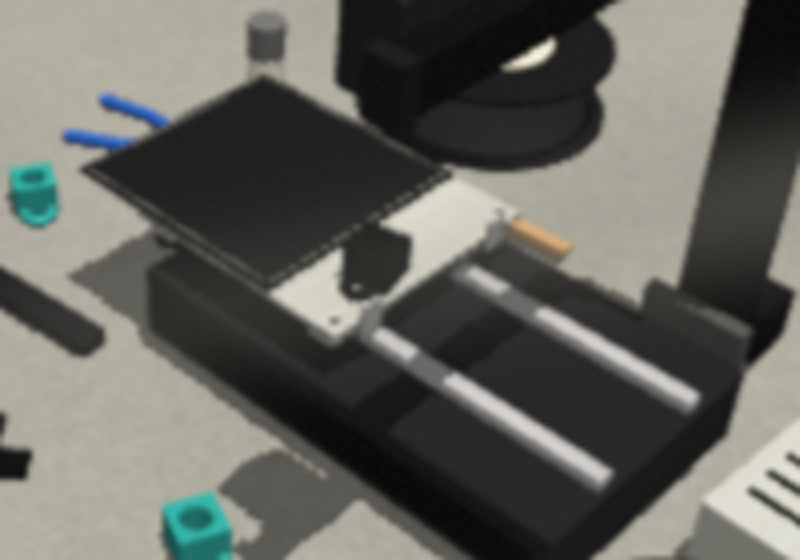

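View pics/c2.png

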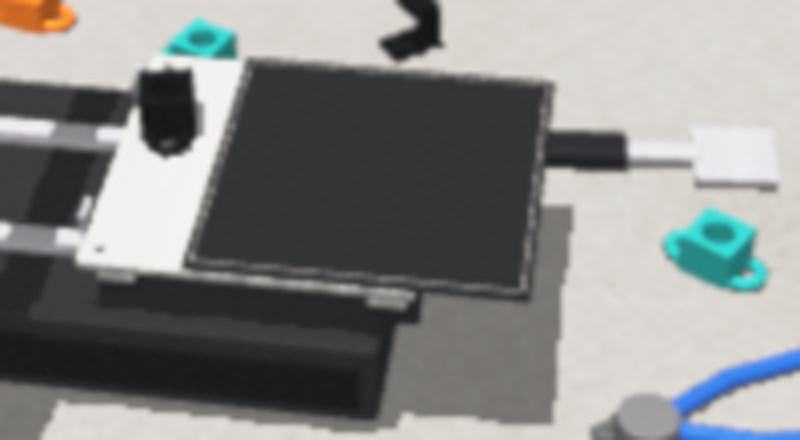

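The crops confirm it: a black hub with its bore and an ear toward the camera, on the light strip behind the glass (scene (364,205), side (282,190)). Next are the bed lines, stops, box orientation and head clearance.

Run:
```python
from h import *
def fit(P):
    vx,vy,x,y=cv2.fitLine((P*1000).astype(np.float32),cv2.DIST_HUBER,0,.01,.01).ravel(); return vx,vy,x,y
for n in("scene","side"):
    A=np.load(n+"0.npz"); X=A["X"]; im=A["im"].astype(int); g=im.mean(-1); sp=im.max(-1)-im.min(-1); z=X[...,2]
    p=manip.camera_params(n)
    reg=(X[...,0]>.35)&(X[...,0]<.74)&(X[...,1]>-.1)&(X[...,1]<.18)
    for nm,m,zz in(("bed",reg&(abs(z-.097)<.006)&(g>130),.096),("glass",reg&(abs(z-.101)<.006)&(g<75)&(X[...,0]<.65),.1)):
        m=m.astype(np.uint8); 
        k,l,st,ce=cv2.connectedComponentsWithStats(m)
        m=(l==1+st[1:,4].argmax()).astype(np.uint8) if nm=="glass" else m
        c=np.vstack([q for q in cv2.findContours(m,cv2.RETR_EXTERNAL,cv2.CHAIN_APPROX_NONE)[0]])
        h=cv2.convexHull(c); q=cv2.approxPolyDP(h,2.5,True)[:,0]
        print(n,nm,[(tuple(a),tuple((ray(p,a[0],a[1],zz)[:2]*1000).round(1))) for a in q])
    t=reg&(X[...,0]>.67)&(z>.1)&(z<.109)&(g>90)
    k,l,st,ce=cv2.connectedComponentsWithStats(t.astype(np.uint8),connectivity=8)
    for i in range(1,k): 
        if st[i,4]>2: print(n,"stop",ce[i].round(),st[i,4],X[l==i].mean(0).round(4),X[l==i].min(0).round(4),X[l==i].max(0).round(4))
    hd=(z>.27)&(z<.36)&(X[...,0]>.6)&(X[...,0]<.95)&(X[...,1]>-.2)&(X[...,1]<.25)
    P=X[hd]
    if len(P): 
        for y in np.arange(-.2,.25,.05):
            Q=P[(P[:,1]>y)&(P[:,1]<y+.05)]
            if len(Q)>3: print(n,"head y",y.round(2),"xmin",np.percentile(Q[:,0],2).round(3),"zmin",np.percentile(Q[:,2],2).round(3))
    # box
    c=np.array([.4914,-.3843]); a=np.deg2rad(-7.8); u=np.array([np.cos(a),np.sin(a)]); v=np.array([-u[1],u[0]])
    d=X[...,:2]-c; bx=d@u; by=d@v
    ins=(abs(bx)<.15)&(abs(by)<.09)&(z<.1)&(z>-.01)
    rim=ins&(z>.058)&(z<.069)
    print(n,"rim bx",np.percentile(bx[rim],[1,99]).round(3),"by",np.percentile(by[rim],[1,99]).round(3))
    wallr=ins&(z>.02)&(z<.055)&(sp>30)
    print("walls bx",np.percentile(bx[wallr],[1,99]).round(3),"by",np.percentile(by[wallr],[1,99]).round(3))
    dk=ins&(g<60)&(sp<25); print(n,"dark prints bx",np.percentile(bx[dk],[2,50,98]).round(3),"by",np.percentile(by[dk],[2,50,98]).round(3),"z",np.percentile(z[dk],[2,98]).round(3))
```

```text
scene bed [((np.int32(399), np.int32(193)), (np.float64(693.8), np.float64(121.0))), ((np.int32(352), np.int32(223)), (np.float64(680.1), np.float64(-56.0))), ((np.int32(290), np.int32(181)), (np.float64(445.1), np.float64(-37.1))), ((np.int32(323), np.int32(164)), (np.float64(451.3), np.float64(88.6))), ((np.int32(383), np.int32(184)), (np.float64(639.0), np.float64(125.8)))]
scene glass [((np.int32(291), np.int32(182)), (np.float64(454.9), np.float64(-42.3))), ((np.int32(336), np.int32(159)), (np.float64(464.7), np.float64(130.6))), ((np.int32(381), np.int32(184)), (np.float64(638.1), np.float64(117.1))), ((np.int32(336), np.int32(212)), (np.float64(628.5), np.float64(-54.9)))]
scene stop [393. 195.] 15 [0.6935 0.0922 0.105 ] [0.6906 0.0841 0.1015] [0.6955 0.1007 0.1078]
scene stop [362. 216.] 15 [ 0.687  -0.0283  0.1048] [ 0.6849 -0.0349  0.1001] [ 0.6888 -0.0199  0.1084]
scene head y -0.15 xmin 0.713 zmin 0.311
scene head y -0.1 xmin 0.75 zmin 0.323
scene head y -0.05 xmin 0.758 zmin 0.322
scene head y -0.0 xmin 0.761 zmin 0.322
scene head y 0.05 xmin 0.764 zmin 0.322
scene head 
[... 185 characters left out ...]
.075  0.071]Traceback (most recent call last):
  File "<stdin>", line 33, in <module>
    return _quantile_unchecked(
        a, q, axis, out, overwrite_input, method, keepdims, weights)
    return _ureduce(a,
                    func=_quantile_ureduce_func,
    ...<5 lines>...
                    overwrite_input=overwrite_input,
                    method=method)
    r = func(a, **kwargs)
    result = _quantile(arr,
                       quantiles=q,
    ...<2 lines>...
                       out=out,
                       weights=wgt)
    slices_having_nans = np.isnan(arr[-1, ...])
                                  ~~~^^^^^^^^^
IndexError: index -1 is out of bounds for axis 0 with size 0
```

Emit:
drive_tool([
  [38,-27,-6,0,-1],
  [38,-27,-6,0,-1],
  [38,-27,-6,0,-1],
  [38,-27,-6,0,-1],
  [38,-27,-6,0,-1],
])

```text
clock: 0.6
tool_pos: [0.3005, -0.3118, 0.2612]
ee_rot: [[0.953, 0.304, -0.0], [0.304, -0.953, 0.0], [-0.0, -0.0, -1.0]]
ft_force: [0.2, 0.3, -0.4]
finger_gap: 0.0853
grip_force: 0.0
```

Emit:
drive_tool([
  [38,-27,-6,0,-1],
  [38,-27,-6,0,-1],
  [38,-27,-6,0,-1],
  [38,-27,-6,0,-1],
  [38,-27,-6,0,-1],
])

```text
clock: 1.1
tool_pos: [0.4404, -0.1252, 0.2913]
ee_rot: [[0.952, 0.305, -0.0], [0.305, -0.952, -0.0], [-0.0, 0.0, -1.0]]
ft_force: [0.7, -1.2, 0.1]
finger_gap: 0.0854
grip_force: 0.0
```

Emit:
drive_tool([
  [38,-27,-6,2,-1],
  [38,-27,-6,2,-1],
  [38,-27,-6,2,-1],
  [0,0,0,0,-1],
  [0,0,0,0,-1],
])

```text
clock: 1.6
tool_pos: [0.5275, -0.0175, 0.3084]
ee_rot: [[0.979, 0.206, -0.002], [0.206, -0.979, -0.0], [-0.002, -0.0, -1.0]]
ft_force: [-0.6, -0.1, -0.1]
finger_gap: 0.0854
grip_force: 0.0
```

Run:
```python
from h import *
s=manip.get_state();print(s["clock"],s["tool_pos"],s["ee_rot"])
im,d,X=pts("wrist"); p=manip.camera_params("wrist"); print(p)
cv2.imwrite("pics/w1.png",im[:,:,::-1]); np.savez("w1.npz",im=im,d=d,X=X)
z=X[...,2];g=im.mean(-1)
print("bed z",np.nanmedian(z[(abs(z-.097)<.008)&(g>130)]))
for n in("scene","side"):
    A=np.load(n+"0.npz"); X=A["X"]; im=A["im"].astype(int); g=im.mean(-1); sp=im.max(-1)-im.min(-1); z=X[...,2]
    c=np.array([.4914,-.3843]); a=np.deg2rad(-7.8); u=np.array([np.cos(a),np.sin(a)]); v=np.array([-u[1],u[0]])
    D=X[...,:2]-c; bx=D@u; by=D@v
    dk=(abs(bx)<.11)&(abs(by)<.075)&(z<.06)&(g<70)
    print(n,dk.sum(),[ (np.percentile(q[dk],[5,50,95]).round(3)) for q in(bx,by,z) if dk.sum()])
```

```text
1.6 [ 0.52750858 -0.01751708  0.30835554] [[ 9.78626704e-01  2.05636170e-01 -1.88145415e-03]
 [ 2.05636175e-01 -9.78628493e-01 -1.92580284e-04]
 [-1.88084612e-03 -1.98430828e-04 -9.99998212e-01]]
{'K': array([[338.43576608,   0.        , 309.53454651],
       [  0.        , 338.43576608, 197.16047184],
       [  0.        ,   0.        ,   1.        ]]), 'cam_to_world': array([[ 2.03252070e-01,  9.44931688e-01,  2.56500880e-01,
         5.91820439e-01],
       [-9.79126292e-01,  1.96300370e-01,  5.27054959e-02,
        -4.92555186e-03],
       [-5.48124336e-04, -2.61859257e-01,  9.65105916e-01,
         4.50723800e-01],
       [ 0.00000000e+00,  0.00000000e+00,  0.00000000e+00,
         1.00000000e+00]])}
bed z 0.09605933744447356
scene 42 [array([-0.001,  0.016,  0.047]), array([0.07 , 0.071, 0.071]), array([0.012, 0.021, 0.049])]
side 106 [array([0.059, 0.075, 0.089]), array([-0.061, -0.035, -0.012]), array([0.008, 0.019, 0.031])]
```

View pics/w1.png

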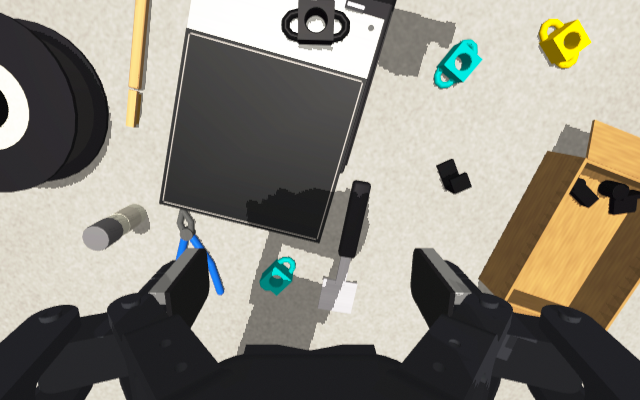

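Wrist view: bracket hub at about (316,20), ears across the image, so nearly aligned with the tool. The glass has corners near (190,30), (365,80), (320,240) and (162,203). The box's prints at (610,195) lie at its far end. I'll step forward and measure from there.

Emit:
drive_tool([
  [40,0,0,0,-1],
  [40,0,0,0,-1],
  [0,0,0,0,-1],
  [0,0,0,0,-1],
])

```text
clock: 2.05
tool_pos: [0.6054, -0.0031, 0.3082]
ee_rot: [[0.979, 0.202, -0.002], [0.202, -0.979, -0.0], [-0.002, -0.0, -1.0]]
ft_force: [0.5, -0.0, -0.2]
finger_gap: 0.0853
grip_force: 0.0
```

```bash
cat > bed.py <<'E'
from h import *
def lines(name):
    s=manip.get_state(); p=manip.camera_params(name); im,d,X=pts(name); g=im.mean(-1); z=X[...,2]
    np.savez("last.npz",im=im,d=d,X=X); return s,p,im,d,X,g,z
def xy(P,p,zz): return np.array([ray(p,a,b,zz)[:2]*1000 for a,b in P])
def poly(m,eps=3):
    c=np.vstack(cv2.findContours(m.astype(np.uint8),cv2.RETR_EXTERNAL,cv2.CHAIN_APPROX_NONE)[0])
    return cv2.approxPolyDP(cv2.convexHull(c),eps,True)[:,0]
E
python3 - <<'E'
from bed import *
s,p,im,d,X,g,z=lines("wrist"); print(s["clock"],s["tool_pos"],np.rad2deg(np.arctan2(s["ee_rot"][1,0],s["ee_rot"][0,0])))
reg=(X[...,0]>.4)&(X[...,0]<.72)&(X[...,1]>-.1)&(X[...,1]<.18)
hub=reg&(z>.117)&(z<.128)&(X[...,0]>.63); ys,xs=np.nonzero(hub)
r=cv2.minAreaRect((X[hub][:,:2]*1000).astype(np.float32)); print("hub",r,np.median(X[hub],0),xs.min(),xs.max(),ys.min(),ys.max())
ear=reg&(z>.1015)&(z<.107)&(X[...,0]>.63)&(g<90); print("ear",cv2.minAreaRect((X[ear][:,:2]*1000).astype(np.float32)))
bed=reg&(abs(z-.096)<.003)&(g>130)&(X[...,0]>.6); q=poly(bed); print("bed",q.tolist(),xy(q,p,.096).round(1).tolist())
gl=reg&(abs(z-.1)<.003)&(g<110)&(X[...,0]<.645)
k,l,st,_=cv2.connectedComponentsWithStats(gl.astype(np.uint8)); gl=l==1+st[1:,4].argmax()
q=poly(gl,4); print("glass",q.tolist(),xy(q,p,.1).round(1).tolist())
st_=reg&(z>.1005)&(z<.109)&(g>110)&(X[...,0]>.675)
k,l,st,ce=cv2.connectedComponentsWithStats(st_.astype(np.uint8),connectivity=8)
for i in range(1,k):
    if st[i,4]>5: print("stop",ce[i].round(),st[i,4],X[l==i].mean(0).round(4),X[l==i].min(0).round(4),X[l==i].max(0).round(4))
cv2.imwrite("pics/w2.png",im[:,:,::-1])
E
```

```text
2.05 [ 0.60541344 -0.00308441  0.30816762] 11.671302691980026
hub ((664.1409301757812, 6.085187911987305), (32.082088470458984, 31.930845260620117), 10.62127685546875) [0.66490014 0.00643537 0.12309438] 296 330 95 130
ear ((662.0340576171875, 49.78010177612305), (150.8384246826172, 63.99920654296875), 89.99453735351562)
bed [[201, 58], [376, 106], [361, 157], [192, 113]] [[692.2, 123.1], [682.8, -55.5], [629.5, -53.1], [638.5, 125.9]]
glass [[361, 159], [317, 305], [212, 281], [167, 262], [191, 115]] [[627.9, -52.9], [450.0, -43.7], [456.3, 81.0], [469.8, 134.0], [636.7, 125.3]]
stop [229.  62.] 47 [0.6934 0.0932 0.1079] [0.6917 0.0853 0.1033] [0.6952 0.1012 0.109 ]
stop [350.  96.] 49 [ 0.6866 -0.0265  0.1076] [ 0.6849 -0.0342  0.1033] [ 0.6888 -0.0186  0.109 ]
```

View pics/w2.png

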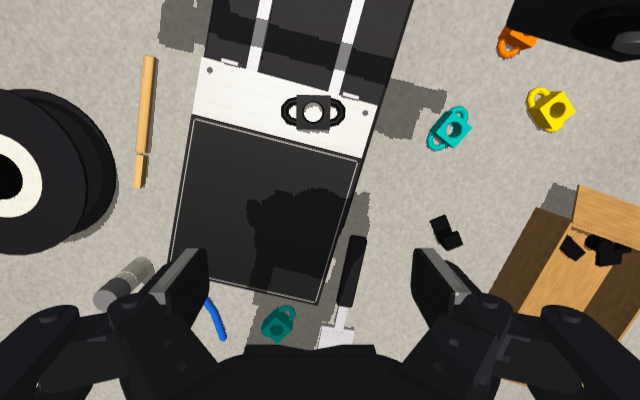

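Hub at (313,112) in the wrist view: x 664.1, y 6.1, yaw about 11°, top at 123, all matching the given sizes. The stop tops at (229,62) and (350,96) are 120 apart. Reaching.

Emit:
drive_tool([
  [30,1.5,0,0.5,-1],
  [29.5,1.5,0,0.5,-1],
  [0,0,45,0,-1],
  [0,0,45,0,-1],
  [0,0,45,0,-1],
])

```text
clock: 2.6
tool_pos: [0.664, 0.006, 0.175]
ee_rot: [[0.983, 0.185, 0.003], [0.185, -0.983, -0.0], [0.003, 0.001, -1.0]]
ft_force: [0.5, -0.4, 0.4]
finger_gap: 0.0852
grip_force: 0.0
```

Emit:
drive_tool([
  [0,0,30,0,-1],
  [0,0,12,0,-1],
  [0,0,0,0,-1],
])

```text
clock: 2.9
tool_pos: [0.6636, 0.0064, 0.1324]
ee_rot: [[0.983, 0.186, -0.001], [0.186, -0.983, -0.0], [-0.001, -0.0, -1.0]]
ft_force: [0.5, 0.5, -0.5]
finger_gap: 0.0852
grip_force: 0.0
```

Run:
```python
from bed import *
s,p,im,d,X,g,z=lines("wrist"); print(s["tool_pos"],np.rad2deg(np.arctan2(s["ee_rot"][1,0],s["ee_rot"][0,0])),s["ft_force"])
hub=(z>.117)&(z<.128)&(abs(X[...,0]-.664)<.035)&(abs(X[...,1]-.006)<.028)
print("hub",cv2.minAreaRect((X[hub][:,:2]*1000).astype(np.float32)))
cv2.imwrite("pics/w3.png",im[:,:,::-1])
```

```text
[0.66364512 0.00642925 0.1324198 ] 10.708289214452984 [ 0.53349965  0.5412843  -0.49301408]
hub ((665.5791015625, 6.156400680541992), (32.79609680175781, 32.084495544433594), 10.254058837890625)
```

View pics/w3.png

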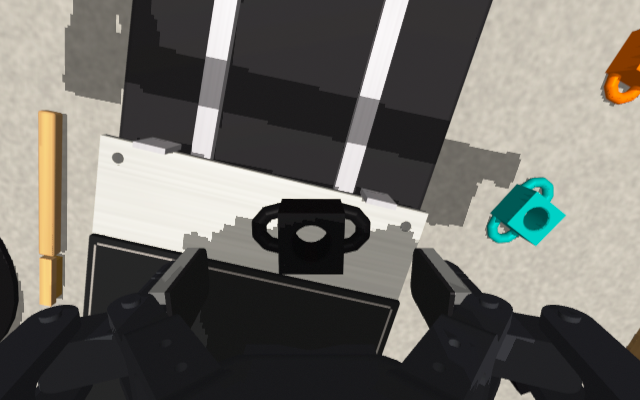

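The hub at (311,235) is centred between the open pads, with free space on both sides. Going down and gripping.

Emit:
drive_tool([
  [1,0,26,0,-1],
  [0,0,0,0,-1],
])

```text
clock: 3.15
tool_pos: [0.6652, 0.007, 0.1063]
ee_rot: [[0.982, 0.186, -0.001], [0.186, -0.982, -0.0], [-0.001, -0.0, -1.0]]
ft_force: [0.1, -0.2, -0.1]
finger_gap: 0.0856
grip_force: 0.0
```

Emit:
drive_tool([
  [0,0,0,0,1],
  [0,0,0,0,1],
  [0,0,0,0,1],
  [0,0,0,0,1],
  [0,0,0,0,1],
], force=35)

```text
clock: 3.65
tool_pos: [0.6662, 0.0072, 0.1077]
ee_rot: [[0.982, 0.187, 0.002], [0.187, -0.982, -0.0], [0.002, 0.001, -1.0]]
ft_force: [-0.1, 0.1, 5.0]
finger_gap: 0.031
grip_force: 36.1
```

Emit:
drive_tool([
  [0,0,-10,0,1],
  [0,0,-30,0,1],
  [0,0,-40,0,1],
  [0,0,0,0,1],
])

```text
clock: 4.05
tool_pos: [0.6678, 0.0072, 0.1944]
ee_rot: [[0.982, 0.187, 0.012], [0.187, -0.982, -0.001], [0.011, 0.003, -1.0]]
ft_force: [-0.2, 0.3, -0.1]
finger_gap: 0.0311
grip_force: 35.6
```

Run:
```python
from bed import *
s,p,im,d,X,g,z=lines("wrist"); print(s["tool_pos"],s["finger_gap"],s["grip_force"],s["ft_force"])
cv2.imwrite("pics/w4.png",im[:,:,::-1])
h=(abs(X[...,0]-.664)<.06)&(abs(X[...,1]-.006)<.05)&(g<90)&(z>.14)&(d>.2); print(np.percentile(z[h],[2,50,98]))
# box frame from wrist1 pic
A=np.load("w1.npz");X=A["X"];im=A["im"].astype(int);z=X[...,2]
a=np.deg2rad(-7.8);u=np.array([np.cos(a),np.sin(a)])
for zz in(-28,):
    print("drop target",np.array([491.4,-384.2])+zz*u)
```

```text
[0.66781349 0.00715539 0.19438479] 0.031074390756337122 35.565606504678726 [-0.18184827  0.30531115 -0.09148828]Traceback (most recent call last):
  File "<stdin>", line 4, in <module>
    return _quantile_unchecked(
        a, q, axis, out, overwrite_input, method, keepdims, weights)
    return _ureduce(a,
                    func=_quantile_ureduce_func,
    ...<5 lines>...
                    overwrite_input=overwrite_input,
                    method=method)
    r = func(a, **kwargs)
    result = _quantile(arr,
                       quantiles=q,
    ...<2 lines>...
                       out=out,
                       weights=wgt)
    slices_having_nans = np.isnan(arr[-1, ...])
                                  ~~~^^^^^^^^^
IndexError: index -1 is out of bounds for axis 0 with size 0
```

View pics/w4.png

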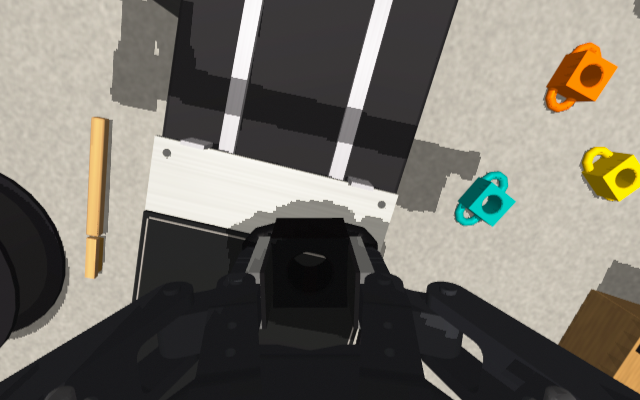

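Emit:
drive_tool([
  [-27.3,34.2,0,0,1],
  [-27.3,34.2,0,0,1],
  [-27.3,34.2,0,0,1],
  [-27.3,34.2,0,0,1],
  [-27.3,34.2,0,0,1],
])

```text
clock: 4.6
tool_pos: [0.5619, -0.1874, 0.1852]
ee_rot: [[0.982, 0.187, -0.002], [0.187, -0.982, 0.001], [-0.002, -0.001, -1.0]]
ft_force: [0.5, -0.8, -0.1]
finger_gap: 0.0313
grip_force: 35.6
```

Emit:
drive_tool([
  [-27.3,34.2,0,0,1],
  [-27.3,34.2,0,0,1],
  [-27.3,34.2,0,0,1],
  [-27.3,34.2,0,0,1],
  [-27.3,34.2,0,0,1],
])

```text
clock: 5.1
tool_pos: [0.4597, -0.3808, 0.1853]
ee_rot: [[0.982, 0.187, -0.001], [0.187, -0.982, 0.001], [-0.001, -0.001, -1.0]]
ft_force: [0.5, 0.2, -0.3]
finger_gap: 0.0307
grip_force: 35.6
```

Emit:
drive_tool([
  [0,0,0,6.2,1],
  [0,0,0,6.2,1],
  [0,0,0,6.2,1],
  [0,0,0,0,1],
  [0,0,0,0,1],
])

```text
clock: 5.6
tool_pos: [0.461, -0.3794, 0.1856]
ee_rot: [[0.991, -0.134, -0.001], [-0.134, -0.991, 0.001], [-0.001, -0.001, -1.0]]
ft_force: [0.2, -0.1, -0.1]
finger_gap: 0.0313
grip_force: 35.6
```

Run:
```python
from bed import *
s=manip.get_state();print(s["tool_pos"],s["finger_gap"],np.rad2deg(np.arctan2(s["ee_rot"][1,0],s["ee_rot"][0,0])))
im,d,X=pts("wrist"); np.savez("wb.npz",im=im,X=X)
z=X[...,2]; a=np.deg2rad(-7.8);u=np.array([np.cos(a),np.sin(a)]);v=np.array([-u[1],u[0]]);D=X[...,:2]-[.4914,-.3842]; bx=D@u;by=D@v
im=im.astype(int);sp=im.max(-1)-im.min(-1);g=im.mean(-1)
fl=(z<.012)&(z>-.01)&(sp>30)&(abs(bx)<.12)&(abs(by)<.1); print("floor",np.nanmedian(z[fl]),np.percentile(bx[fl],[1,99]),np.percentile(by[fl],[1,99]))
dk=(g<60)&(z>.0)&(z<.05)&(abs(bx)<.1)&(abs(by)<.08); print("dark",dk.sum(),[np.percentile(q[dk],[2,50,98]).round(3) for q in(bx,by,z)])
```

```text
[ 0.46095266 -0.37944145  0.18561181] 0.03125889142446235 -7.681337958286482
floor 0.0038333626594235226 [-0.08564989  0.09601001] [-0.07191264  0.07022854]
dark 4474 [array([-0.087,  0.074,  0.096]), array([-0.072,  0.017,  0.07 ]), array([0.007, 0.025, 0.049])]
```

Emit:
drive_tool([
  [0,0,45,0,1],
  [0,0,45,0,1],
  [0,0,45,0,1],
  [0,0,25,0,1],
  [0,0,0,0,1],
])

```text
clock: 6.15
tool_pos: [0.4589, -0.3774, 0.0214]
ee_rot: [[0.991, -0.135, -0.007], [-0.135, -0.991, 0.006], [-0.008, -0.005, -1.0]]
ft_force: [-1.0, 0.5, -0.5]
finger_gap: 0.0313
grip_force: 35.5
```

Emit:
drive_tool([
  [0,0,8,0,1],
  [0,0,0,0,1],
])

```text
clock: 6.35
tool_pos: [0.4618, -0.3802, 0.0195]
ee_rot: [[0.991, -0.136, 0.001], [-0.136, -0.991, -0.001], [0.002, 0.001, -1.0]]
ft_force: [0.1, 0.2, -1.4]
finger_gap: 0.031
grip_force: 35.5
```

Emit:
drive_tool([
  [0,0,0,0,0.3],
  [0,0,0,0,0.0],
  [0,0,0,0,0.0],
  [0,0,0,0,0.0],
])

```text
clock: 6.75
tool_pos: [0.4614, -0.3799, 0.0189]
ee_rot: [[0.991, -0.137, 0.001], [-0.137, -0.991, -0.001], [0.001, 0.001, -1.0]]
ft_force: [0.1, 0.5, 0.6]
finger_gap: 0.043
grip_force: 0.0
```

Emit:
drive_tool([
  [0,0,-20,0,0.0],
  [0,0,-45,0,0.0],
  [0,0,-45,0,0.0],
  [0,0,-45,0,0.0],
  [0,0,-45,0,0.0],
])

```text
clock: 7.25
tool_pos: [0.461, -0.3795, 0.2205]
ee_rot: [[0.991, -0.137, 0.0], [-0.137, -0.991, -0.0], [0.0, 0.0, -1.0]]
ft_force: [-0.4, -0.7, -0.1]
finger_gap: 0.0428
grip_force: 0.0
```

Run:
```python
from bed import *
s=manip.get_state();print(s["tool_pos"],s["finger_gap"],s["joint_pos"])
im,d,X=pts("wrist")
z=X[...,2]; a=np.deg2rad(-7.8);u=np.array([np.cos(a),np.sin(a)]);v=np.array([-u[1],u[0]]);D=X[...,:2]-[.4914,-.3842]; bx=D@u;by=D@v
g=im.mean(-1); dk=(g<60)&(z>.005)&(z<.05)&(bx>-.09)&(bx<.03)&(abs(by)<.06)
print("bracket in box",dk.sum(),[np.percentile(q[dk],[2,50,98]).round(3) for q in(bx,by,z)])
# glass & bed from scene and side
for n in("scene","side"):
    p=manip.camera_params(n); im,d,X=pts(n); g=im.mean(-1); z=X[...,2]
    reg=(X[...,0]>.4)&(X[...,0]<.72)&(X[...,1]>-.1)&(X[...,1]<.18)
    gl=reg&(abs(z-.101)<.006)&(g<80)
    k,l,st,_=cv2.connectedComponentsWithStats(gl.astype(np.uint8)); gl=l==1+st[1:,4].argmax()
    q=poly(gl,3); print(n,"glass",q.tolist(),xy(q,p,.1).round(1).tolist())
    bed=reg&(abs(z-.097)<.005)&(g>130)&(X[...,0]>.6);q=poly(bed,3); print(n,"bed",q.tolist(),xy(q,p,.096).round(1).tolist())
```

```text
[ 0.46095882 -0.37946913  0.22047633] 0.042792939259557496 [-7.50561769e-01  2.59182138e-01  1.19280919e+00 -4.00987588e-05
  1.68907105e+00  9.57161691e-01]
bracket in box 1347 [array([-0.043, -0.028, -0.012]), array([-0.032, -0.003,  0.027]), array([0.018, 0.038, 0.041])]
scene glass [[291, 182], [336, 159], [381, 183], [336, 212]] [[454.9, -42.3], [464.7, 130.6], [635.3, 121.0], [628.5, -54.9]]
scene bed [[399, 193], [353, 224], [337, 213], [383, 184]] [[693.8, 121.0], [684.1, -57.2], [629.6, -52.4], [639.0, 125.8]]
side glass [[303, 182], [375, 187], [371, 239], [287, 231]] [[621.8, -43.5], [455.4, -37.7], [459.7, 133.4], [632.3, 124.2]]
side bed [[312, 180], [302, 235], [259, 230], [278, 178]] [[602.6, -58.0], [600.6, 129.3], [692.0, 121.8], [683.8, -59.6]]
```

```bash
cat > gl.py <<'E'
from bed import *
def glass(im,d,X,p,x1=.66):
    """sub-pixel-ish glass edges: lines fitted to the mask contour, cast on z=.1"""
    g=im.mean(-1); z=X[...,2]
    reg=(X[...,0]>.42)&(X[...,0]<x1)&(X[...,1]>-.1)&(X[...,1]<.18)
    m=(reg&(abs(z-.1)<.0035)&(abs(z-.1)<.0035)&(g<150)).astype(np.uint8)
    m=cv2.morphologyEx(m,cv2.MORPH_CLOSE,np.ones((3,3)))
    k,l,st,_=cv2.connectedComponentsWithStats(m); m=(l==1+st[1:,4].argmax()).astype(np.uint8)
    c=max(cv2.findContours(m,cv2.RETR_EXTERNAL,cv2.CHAIN_APPROX_NONE)[0],key=len)[:,0]
    P=xy(c,p,.1); r=cv2.minAreaRect(P.astype(np.float32)); cen=np.array(r[0]); 
    a=np.deg2rad(-3.2);u=np.array([np.cos(a),np.sin(a)]);v=np.array([-u[1],u[0]]); B=np.array([598.6,38.5])
    D=P-B; L=np.c_[D@u,D@v]; lo=L.min(0);hi=L.max(0); out={}
    for nm,ax,val in(("front",0,lo[0]),("rear",0,hi[0]),("right",1,lo[1]),("left",1,hi[1])):
        o=1-ax; s=(abs(L[:,ax]-val)<8)&(L[:,o]>lo[o]+12)&(L[:,o]<hi[o]-12)
        if s.sum()<10: continue
        k=np.polyfit(L[s,o],L[s,ax],1); e=L[s,ax]-np.polyval(k,L[s,o]); q=abs(e)<1.5; k=np.polyfit(L[s,o][q],L[s,ax][q],1)
        out[nm]=(round(np.polyval(k,(lo[o]+hi[o])/2),2),round(np.rad2deg(np.arctan(k[0])),2),int(q.sum()))
    print("in bed frame (pos at middle, slope deg, n):",out,"rect",r)
E
python3 - <<'E'
from gl import *
A=np.load("w1.npz")
p={'K':np.array([[338.43576608,0,309.53454651],[0,338.43576608,197.16047184],[0,0,1]]),'cam_to_world':np.array([[ 2.03252070e-01,9.44931688e-01,2.56500880e-01,5.91820439e-01],[-9.79126292e-01,1.96300370e-01,5.27054959e-02,-4.92555186e-03],[-5.48124336e-04,-2.61859257e-01,9.65105916e-01,4.50723800e-01],[0,0,0,1]])}
glass(A["im"],A["d"],A["X"],p)
im,d,X=pts("wrist"); cv2.imwrite("pics/w5.png",im[:,:,::-1])
z=X[...,2]; a=np.deg2rad(-7.8);u=np.array([np.cos(a),np.sin(a)]);v=np.array([-u[1],u[0]]);D=X[...,:2]-[.4914,-.3842]; bx=D@u;by=D@v
s=(bx>-.09)&(bx<.03)&(abs(by)<.06)&(z<.06); print(np.histogram(z[s]*1000,bins=range(0,50,4)))
E
```

```text
in bed frame (pos at middle, slope deg, n): {'front': (np.float64(-144.54), np.float64(0.01), 139), 'rear': (np.float64(33.91), np.float64(-0.04), 157), 'right': (np.float64(-91.19), np.float64(0.05), 142), 'left': (np.float64(87.4), np.float64(0.09), 153)} rect ((543.1356811523438, 39.69844055175781), (179.58468627929688, 179.6334686279297), 86.86982727050781)
(array([7438,  324,  209,   36,   28,   38,  724,    9,    0,    0,    0,
          0]), array([ 0,  4,  8, 12, 16, 20, 24, 28, 32, 36, 40, 44, 48]))
```

View pics/w5.png

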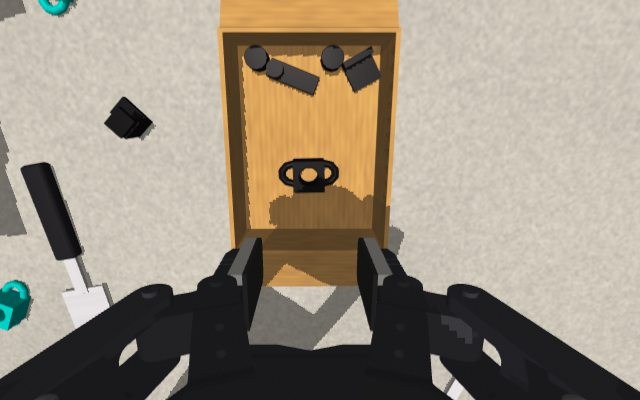

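The bracket lies flat at (308,175) in the free part of the box. Next: move to a square view over the glass to measure it.

Emit:
drive_tool([
  [2.6,-42.7,-13,0,-1],
  [2.6,-42.7,-13,0,-1],
  [2.6,-42.7,-13,0,-1],
  [2.6,-42.7,-13,0,-1],
  [2.6,-42.7,-13,0,-1],
])

```text
clock: 7.95
tool_pos: [0.5028, -0.1681, 0.2817]
ee_rot: [[0.991, -0.137, -0.003], [-0.137, -0.991, 0.001], [-0.003, -0.001, -1.0]]
ft_force: [0.2, 0.8, -0.2]
finger_gap: 0.0855
grip_force: 0.0
```

Emit:
drive_tool([
  [2.6,-42.7,-13,0,-1],
  [2.6,-42.7,-13,0,-1],
  [2.6,-42.7,-13,0,-1],
  [2.6,-42.7,-13,0,-1],
  [2.6,-42.7,-13,0,-1],
])

```text
clock: 8.45
tool_pos: [0.5451, 0.0415, 0.3467]
ee_rot: [[0.991, -0.137, -0.003], [-0.137, -0.991, -0.0], [-0.003, 0.001, -1.0]]
ft_force: [1.0, 0.5, -0.2]
finger_gap: 0.0854
grip_force: 0.0
```

Emit:
drive_tool([
  [0,0,0,-4.7,-1],
  [0,0,0,0,-1],
  [0,0,0,0,-1],
  [0,0,0,0,-1],
  [0,0,0,0,-1],
])

```text
clock: 8.95
tool_pos: [0.5451, 0.039, 0.3478]
ee_rot: [[0.998, -0.057, -0.001], [-0.057, -0.998, -0.0], [-0.001, 0.0, -1.0]]
ft_force: [-0.4, 0.3, -0.7]
finger_gap: 0.0854
grip_force: 0.0
```

```bash
cat > meas.py <<'E'
from gl import *
s,p,im,d,X,g,z=lines("wrist"); print(s["clock"],s["tool_pos"].round(4),np.rad2deg(np.arctan2(s["ee_rot"][1,0],s["ee_rot"][0,0])).round(2))
glass(im,d,X,p,.70)
a=np.deg2rad(-3.2);u=np.array([np.cos(a),np.sin(a)]);v=np.array([-u[1],u[0]]);D=X[...,:2]*1000-[598.6,38.5]; bx=D@u;by=D@v
st_=(z>.1025)&(z<.110)&(bx>80)&(bx<100)&(abs(by)<90)
k,l,st,ce=cv2.connectedComponentsWithStats(st_.astype(np.uint8),connectivity=8)
for i in range(1,k):
    if st[i,4]>12: print("stop",st[i,4],bx[l==i].mean().round(2),by[l==i].mean().round(2),by[l==i].min().round(1),by[l==i].max().round(1),z[l==i].mean().round(4))
bed=(abs(z-.096)<.003)&(g>120)&(abs(by)<105)&(bx<95)&(bx>20)
for lo in range(20,90,8):
    r=bed&(bx>=lo)&(bx<lo+8)
    if r.sum()>10: print("bed x",lo,by[r].min().round(1),by[r].max().round(1),r.sum())
E
python3 meas.py
```

```text
8.95 [0.5451 0.039  0.3478] -3.28
in bed frame (pos at middle, slope deg, n): {'front': (np.float64(-144.43), np.float64(-0.57), 126), 'rear': (np.float64(34.01), np.float64(-0.23), 143), 'right': (np.float64(-89.95), np.float64(0.18), 132), 'left': (np.float64(88.37), np.float64(0.19), 132)} rect ((543.3308715820312, 40.818199157714844), (179.50387573242188, 179.66622924804688), 86.95780944824219)
stop 64 91.51 59.53 51.9 67.4 0.1064
stop 63 91.32 -59.47 -67.4 -51.9 0.1064
bed x 28 -89.5 90.0 243
bed x 36 -90.0 90.0 1224
bed x 44 -89.8 90.0 1221
bed x 52 -89.7 89.9 1316
bed x 60 -90.1 89.9 1317
bed x 68 -89.8 90.1 1328
bed x 76 -90.2 89.7 1308
bed x 84 -89.6 90.0 1010
```

Emit:
drive_tool([
  [-40,-0.8,20,0,-1],
  [-40,-0.8,20,0,-1],
  [-36.5,-0.9,30,0,-1],
  [0,0,45,0,-1],
  [0,0,45,0,-1],
])

```text
clock: 9.5
tool_pos: [0.4287, 0.0484, 0.1879]
ee_rot: [[0.998, -0.056, 0.004], [-0.056, -0.998, -0.0], [0.004, -0.0, -1.0]]
ft_force: [-0.4, 0.6, 0.4]
finger_gap: 0.0851
grip_force: 0.0
```

Emit:
drive_tool([
  [0,0,45,0,-1],
  [0,0,40,0,-1],
  [0,0,28,0,-1],
  [0,0,0,0,-1],
  [0,0,0,0,-1],
])

```text
clock: 10.0
tool_pos: [0.4294, 0.0484, 0.0761]
ee_rot: [[0.998, -0.056, 0.0], [-0.056, -0.998, -0.0], [0.0, 0.0, -1.0]]
ft_force: [0.5, -0.5, 0.3]
finger_gap: 0.0853
grip_force: 0.0
```

Emit:
drive_tool([
  [6,0,0,0,-1],
  [6,0,0,0,-1],
  [6,0,0,0,-1],
  [6,0,0,0,-1],
  [6,0,0,0,-1],
])

```text
clock: 10.5
tool_pos: [0.4595, 0.047, 0.0756]
ee_rot: [[0.998, -0.055, -0.0], [-0.055, -0.998, -0.0], [-0.0, 0.0, -1.0]]
ft_force: [-5.5, -0.1, 3.6]
finger_gap: 0.0855
grip_force: 2.4
```

Emit:
drive_tool([
  [6,0,0,0,-1],
  [6,0,0,0,-1],
  [6,0,0,0,-1],
  [4,0,0,0,-1],
  [0,0,0,0,-1],
])

```text
clock: 11.0
tool_pos: [0.4817, 0.0457, 0.0752]
ee_rot: [[0.998, -0.055, 0.001], [-0.055, -0.998, -0.0], [0.001, 0.0, -1.0]]
ft_force: [-0.3, 0.9, -0.7]
finger_gap: 0.0855
grip_force: 0.0
```

```bash
python3 meas.py
```

```text
11.0 [0.4817 0.0457 0.0752] -3.16
in bed frame (pos at middle, slope deg, n): {'front': (np.float64(-126.12), np.float64(0.29), 28), 'rear': (np.float64(-19.54), np.float64(0.01), 498), 'right': (np.float64(-87.8), np.float64(0.01), 213), 'left': (np.float64(85.29), np.float64(-0.03), 212)} rect ((523.70556640625, 41.46809387207031), (178.59274291992188, 110.80386352539062), 86.78678131103516)
```

Emit:
drive_tool([
  [5,0,0,0,-1],
  [5,0,0,0,-1],
  [3,0,0,0,-1],
  [0,0,0,0,-1],
])

```text
clock: 11.45
tool_pos: [0.4945, 0.045, 0.0753]
ee_rot: [[0.998, -0.055, 0.001], [-0.055, -0.998, -0.0], [0.001, 0.0, -1.0]]
ft_force: [-0.6, -0.6, 0.0]
finger_gap: 0.0852
grip_force: 0.0
```

Emit:
drive_tool([
  [1,0,0,0,-1],
  [1,0,0,0,-1],
])

```text
clock: 11.65
tool_pos: [0.4958, 0.045, 0.0753]
ee_rot: [[0.998, -0.055, -0.0], [-0.055, -0.998, -0.0], [-0.0, 0.0, -1.0]]
ft_force: [-2.9, -0.3, 1.3]
finger_gap: 0.0855
grip_force: 1.3
```

Emit:
drive_tool([
  [1,0,0,0,-1],
  [0,0,0,0,-1],
])

```text
clock: 11.85
tool_pos: [0.497, 0.045, 0.0753]
ee_rot: [[0.998, -0.055, 0.0], [-0.055, -0.998, -0.0], [0.0, 0.0, -1.0]]
ft_force: [-1.6, 0.5, 0.5]
finger_gap: 0.0852
grip_force: 0.8
```

Emit:
drive_tool([
  [0.7,0,0,0,-1],
  [0,0,0,0,-1],
])

```text
clock: 12.05
tool_pos: [0.4977, 0.0449, 0.0753]
ee_rot: [[0.998, -0.055, 0.0], [-0.055, -0.998, -0.0], [0.0, 0.0, -1.0]]
ft_force: [-1.2, 0.8, 0.4]
finger_gap: 0.0853
grip_force: 1.0
```

Emit:
drive_tool([
  [0.7,0,0,0,-1],
  [0,0,0,0,-1],
])

```text
clock: 12.25
tool_pos: [0.4983, 0.0449, 0.0753]
ee_rot: [[0.998, -0.055, -0.0], [-0.055, -0.998, -0.0], [-0.0, 0.0, -1.0]]
ft_force: [-3.4, -0.7, 0.6]
finger_gap: 0.0854
grip_force: 1.4
```

```bash
cat > ss.py <<'E'
from gl import *
a=np.deg2rad(-3.2);u=np.array([np.cos(a),np.sin(a)]);v=np.array([-u[1],u[0]])
for n in("scene","side"):
    p=manip.camera_params(n); im,d,X=pts(n); g=im.mean(-1); z=X[...,2]
    D=X[...,:2]*1000-[598.6,38.5]; bx=D@u;by=D@v
    bed=(abs(z-.097)<.004)&(g>120)&(abs(by)<110)&(bx<91)&(bx>-20)
    print(n,"bed-coloured px",bed.sum(),np.percentile(bx[bed],[2,98]).round(1) if bed.any() else "")
    gl=(abs(z-.101)<.005)&(g<80)&(abs(by)<100)&(bx>-160)&(bx<100)
    k,l,st,_=cv2.connectedComponentsWithStats(gl.astype(np.uint8)); gl=l==1+st[1:,4].argmax()
    q=poly(gl,3); Q=xy(q,p,.1)-[598.6,38.5]; print("glass corners bed frame",np.c_[Q@u,Q@v].round(1).tolist())
    cv2.imwrite(f"pics/{n}_last.png",im[:,:,::-1])
E
python3 ss.py
```

```text
scene bed-coloured px 2 [36.4 68.3]
glass corners bed frame [[-108.9, -50.2], [-111.9, 49.1], [-80.3, 82.4], [88.9, 84.6], [89.7, -93.3], [-80.5, -93.5]]
side bed-coloured px 121 [-17.4  90.2]
glass corners bed frame [[83.4, -84.8], [-67.4, -85.7], [-84.0, 77.7], [82.0, 79.5]]
```

Emit:
drive_tool([
  [-12,0,0,0,-1],
  [0,0,-45,0,-1],
  [0,0,-50,0,-1],
  [20,0,-45,0,-1],
  [20,0,-45,0,-1],
])

```text
clock: 12.85
tool_pos: [0.5269, 0.0433, 0.263]
ee_rot: [[0.998, -0.055, 0.003], [-0.055, -0.998, -0.0], [0.003, -0.0, -1.0]]
ft_force: [0.8, 0.7, 0.3]
finger_gap: 0.0854
grip_force: 0.0
```

Emit:
drive_tool([
  [22,0,-44,0,-1],
  [22,0,-44,0,-1],
  [0,0,0,0,-1],
  [0,0,0,0,-1],
  [0,0,0,0,-1],
])

```text
clock: 13.35
tool_pos: [0.57, 0.0409, 0.3467]
ee_rot: [[0.998, -0.055, -0.002], [-0.055, -0.998, -0.0], [-0.002, 0.0, -1.0]]
ft_force: [-0.1, -0.9, -0.5]
finger_gap: 0.0852
grip_force: 0.0
```

```bash
sed -i 's/(bx>20)$/&/; s/bx>20)$/bx>-90)/; s/range(20,90,8)/range(-90,90,20)/; s/lo+8/lo+20/' meas.py; python3 meas.py
```

```text
13.35 [0.57   0.0409 0.3467] -3.15
in bed frame (pos at middle, slope deg, n): {'front': (np.float64(-89.33), np.float64(0.2), 129), 'rear': (np.float64(89.23), np.float64(0.01), 146), 'right': (np.float64(-90.18), np.float64(-0.01), 140), 'left': (np.float64(88.16), np.float64(0.04), 140)} rect ((599.8265380859375, 37.49894714355469), (179.61451721191406, 181.4103546142578), 86.79960632324219)
stop 63 91.2 59.76 51.8 67.7 0.1062
stop 63 91.19 -59.95 -68.0 -51.9 0.1062
bed x -10 -87.7 88.8 15
bed x 10 -87.9 88.9 16
bed x 30 -87.9 88.9 17
bed x 50 -88.1 88.9 24
bed x 70 -88.4 88.8 111
```

The glass is home in x (front -89.3, rear 89.2 with a 0.7 contour margin) and square, but sits about 0.9 mm to the right. I'll nudge it flush from its right side, then seat it against the stops.

Emit:
drive_tool([
  [9.5,42,0,0,1],
  [9.5,42,0,0,1],
  [9.5,41.5,0,0,1],
  [0,0,45,0,1],
  [0,0,45,0,1],
])

```text
clock: 13.9
tool_pos: [0.5915, -0.0874, 0.257]
ee_rot: [[0.998, -0.057, 0.002], [-0.057, -0.998, -0.0], [0.002, 0.0, -1.0]]
ft_force: [-0.3, 0.3, -1.4]
finger_gap: 0.0126
grip_force: 0.0
```

Emit:
drive_tool([
  [0,0,45,0,1],
  [0,0,45,0,1],
  [0,0,45,0,1],
  [0,0,34,0,1],
  [0,0,0,0,1],
])

```text
clock: 14.4
tool_pos: [0.5874, -0.085, 0.0823]
ee_rot: [[0.998, -0.055, -0.013], [-0.055, -0.998, 0.003], [-0.013, -0.002, -1.0]]
ft_force: [-0.3, 0.4, -0.5]
finger_gap: 0.0002
grip_force: 0.0
```

Emit:
drive_tool([
  [0,-8,0,0,1],
  [0,-6,0,0,1],
  [0,0,0,0,1],
])

```text
clock: 14.7
tool_pos: [0.5939, -0.0711, 0.092]
ee_rot: [[0.999, -0.054, 0.004], [-0.054, -0.999, -0.001], [0.004, 0.0, -1.0]]
ft_force: [0.5, 0.1, -0.0]
finger_gap: 0.0001
grip_force: 0.0
```

Emit:
drive_tool([
  [0,-1.5,2,0,1],
  [0,-1.0,0,0,1],
  [0,0,0,0,1],
])

```text
clock: 15.0
tool_pos: [0.5928, -0.0695, 0.0875]
ee_rot: [[0.998, -0.055, 0.0], [-0.055, -0.998, -0.0], [0.0, 0.0, -1.0]]
ft_force: [0.1, 0.6, 0.1]
finger_gap: 0.0002
grip_force: 0.0
```

Emit:
drive_tool([
  [0,-1.0,0,0,1],
  [0,0,0,0,1],
])

```text
clock: 15.2
tool_pos: [0.5928, -0.0685, 0.0873]
ee_rot: [[0.998, -0.055, -0.0], [-0.055, -0.998, -0.0], [-0.0, 0.0, -1.0]]
ft_force: [-0.0, 0.2, 0.3]
finger_gap: -0.0002
grip_force: 0.0
```

Emit:
drive_tool([
  [0,-0.7,0,0,1],
  [0,0,0,0,1],
])

```text
clock: 15.4
tool_pos: [0.5928, -0.0678, 0.0873]
ee_rot: [[0.998, -0.055, -0.0], [-0.055, -0.998, -0.0], [-0.0, 0.0, -1.0]]
ft_force: [-0.5, 0.8, -0.2]
finger_gap: -0.0003
grip_force: 0.0
```

Emit:
drive_tool([
  [0,-0.8,0,0,1],
  [0,0,0,0,1],
])

```text
clock: 15.6
tool_pos: [0.5929, -0.0669, 0.0873]
ee_rot: [[0.998, -0.055, -0.0], [-0.055, -0.998, -0.0], [0.0, 0.0, -1.0]]
ft_force: [0.1, -0.4, -0.8]
finger_gap: 0.0002
grip_force: 0.0
```

Emit:
drive_tool([
  [0,-0.8,0,0,1],
  [0,0,0,0,1],
])

```text
clock: 15.8
tool_pos: [0.5929, -0.0662, 0.0873]
ee_rot: [[0.998, -0.055, -0.0], [-0.055, -0.998, -0.0], [-0.0, 0.0, -1.0]]
ft_force: [0.2, -0.4, -0.3]
finger_gap: 0.0001
grip_force: 0.0
```

Emit:
drive_tool([
  [0,-0.8,0,0,1],
  [0,0,0,0,1],
])

```text
clock: 16.0
tool_pos: [0.5929, -0.0657, 0.0873]
ee_rot: [[0.998, -0.055, -0.0], [-0.055, -0.998, -0.001], [-0.0, 0.001, -1.0]]
ft_force: [-0.4, -1.8, 0.7]
finger_gap: -0.0001
grip_force: 0.9
```

Emit:
drive_tool([
  [0,-0.8,0,0,1],
  [0,0,0,0,1],
])

```text
clock: 16.2
tool_pos: [0.593, -0.0647, 0.0873]
ee_rot: [[0.998, -0.055, -0.0], [-0.055, -0.998, -0.0], [0.0, 0.0, -1.0]]
ft_force: [-0.1, -2.0, 0.7]
finger_gap: -0.0003
grip_force: 1.0
```

Emit:
drive_tool([
  [0,6,0,0,1],
  [0,6,0,0,1],
  [0,0,-45,0,1],
  [0,0,-45,0,1],
  [0,0,-45,0,1],
])

```text
clock: 16.7
tool_pos: [0.592, -0.0769, 0.2238]
ee_rot: [[0.998, -0.055, -0.0], [-0.055, -0.998, 0.0], [-0.0, -0.0, -1.0]]
ft_force: [0.9, 0.1, 1.1]
finger_gap: -0.0003
grip_force: 0.0
```

Emit:
drive_tool([
  [0,0,-45,0,1],
  [0,0,-45,0,-1],
  [-9.5,-38.7,-34,0,-1],
  [-9.5,-38.7,0,0,-1],
  [-9.5,-38.7,0,0,-1],
])

```text
clock: 17.2
tool_pos: [0.5705, 0.0398, 0.3463]
ee_rot: [[0.998, -0.056, 0.003], [-0.056, -0.998, 0.0], [0.003, -0.0, -1.0]]
ft_force: [0.1, 1.0, -0.9]
finger_gap: 0.0585
grip_force: 0.0
```

Emit:
drive_tool([
  [0,0,0,0,-1],
  [0,0,0,0,-1],
  [0,0,0,0,-1],
])

```text
clock: 17.5
tool_pos: [0.5707, 0.0382, 0.3445]
ee_rot: [[0.998, -0.056, -0.0], [-0.056, -0.998, -0.0], [-0.0, 0.0, -1.0]]
ft_force: [0.2, -0.7, -0.9]
finger_gap: 0.0853
grip_force: 0.0
```

```bash
python3 meas.py
```

```text
17.5 [0.5707 0.0382 0.3445] -3.2
in bed frame (pos at middle, slope deg, n): {'front': (np.float64(-88.58), np.float64(0.05), 129), 'rear': (np.float64(89.32), np.float64(0.07), 146), 'right': (np.float64(-88.85), np.float64(-0.02), 141), 'left': (np.float64(89.5), np.float64(-0.01), 141)} rect ((600.8212890625, 38.69975662231445), (179.45169067382812, 181.6562957763672), 86.77338409423828)
stop 61 91.57 -60.35 -68.5 -52.7 0.1066
stop 49 91.24 59.55 51.6 67.4 0.1065
bed x -90 -89.7 90.4 21
bed x 50 -86.5 87.2 12
bed x 70 -86.9 87.1 86
```

Emit:
drive_tool([
  [-45,-0.9,0,0,-1],
  [-45,-0.9,0,0,-1],
  [0,0,45,0,-1],
  [0,0,45,0,-1],
  [0,0,45,0,-1],
])

```text
clock: 18.05
tool_pos: [0.4807, 0.0448, 0.2086]
ee_rot: [[0.998, -0.057, 0.002], [-0.057, -0.998, -0.0], [0.002, 0.0, -1.0]]
ft_force: [0.2, 0.6, -0.9]
finger_gap: 0.0852
grip_force: 0.0
```

Emit:
drive_tool([
  [0,0,45,0,-1],
  [0,0,45,0,-1],
  [0,0,30,0,-1],
  [0,0,14,0,-1],
  [0,0,0,0,-1],
])

```text
clock: 18.55
tool_pos: [0.48, 0.0451, 0.0742]
ee_rot: [[0.998, -0.056, -0.004], [-0.056, -0.998, -0.0], [-0.004, 0.0, -1.0]]
ft_force: [0.7, -0.7, 0.6]
finger_gap: 0.0855
grip_force: 0.0
```

Emit:
drive_tool([
  [5,0,0,0,-1],
  [5,0,0,0,-1],
  [4,0,0,0,-1],
  [0,0,0,0,-1],
])

```text
clock: 18.95
tool_pos: [0.4959, 0.045, 0.0768]
ee_rot: [[0.998, -0.055, 0.002], [-0.055, -0.998, -0.0], [0.002, -0.0, -1.0]]
ft_force: [-0.2, -0.1, 0.0]
finger_gap: 0.0856
grip_force: 0.0
```

Last contact was at x 0.4983, so I'll creep in from here.

Emit:
drive_tool([
  [1,0,0,0,-1],
  [1,0,0,0,-1],
  [0,0,0,0,-1],
])

```text
clock: 19.25
tool_pos: [0.4968, 0.045, 0.0758]
ee_rot: [[0.998, -0.055, 0.0], [-0.055, -0.998, -0.0], [0.0, 0.0, -1.0]]
ft_force: [1.5, -0.6, 0.5]
finger_gap: 0.0853
grip_force: 0.0
```

Emit:
drive_tool([
  [0.6,0,0,0,-1],
  [0,0,0,0,-1],
])

```text
clock: 19.45
tool_pos: [0.4974, 0.0449, 0.0757]
ee_rot: [[0.998, -0.055, -0.0], [-0.055, -0.998, -0.0], [-0.0, 0.0, -1.0]]
ft_force: [-1.1, 0.1, -0.7]
finger_gap: 0.0855
grip_force: 0.0
```

Emit:
drive_tool([
  [0.6,0,0,0,-1],
  [0,0,0,0,-1],
])

```text
clock: 19.65
tool_pos: [0.498, 0.0449, 0.0757]
ee_rot: [[0.998, -0.055, 0.0], [-0.055, -0.998, -0.0], [0.0, 0.0, -1.0]]
ft_force: [-0.6, -0.3, 0.2]
finger_gap: 0.0855
grip_force: 0.0
```

Emit:
drive_tool([
  [0.6,0,0,0,-1],
  [0,0,0,0,-1],
])

```text
clock: 19.85
tool_pos: [0.4983, 0.0449, 0.0757]
ee_rot: [[0.998, -0.055, -0.001], [-0.055, -0.998, -0.0], [-0.001, 0.0, -1.0]]
ft_force: [-2.6, -0.0, 1.6]
finger_gap: 0.0856
grip_force: 1.2
```

Emit:
drive_tool([
  [0.6,0,0,0,-1],
  [0,0,0,0,-1],
])

```text
clock: 20.05
tool_pos: [0.4984, 0.0449, 0.0756]
ee_rot: [[0.998, -0.055, -0.002], [-0.055, -0.998, -0.0], [-0.002, 0.0, -1.0]]
ft_force: [-7.5, -0.2, 3.9]
finger_gap: 0.0849
grip_force: 3.3
```

Emit:
drive_tool([
  [0.6,0,0,0,-1],
  [0,0,0,0,-1],
])

```text
clock: 20.25
tool_pos: [0.4984, 0.0449, 0.0756]
ee_rot: [[0.998, -0.055, -0.004], [-0.055, -0.998, -0.0], [-0.004, 0.0, -1.0]]
ft_force: [-10.1, 0.2, 5.0]
finger_gap: 0.0854
grip_force: 5.1
```

The force rises without motion, so the glass is seated against the stops. Backing off and checking.

Emit:
drive_tool([
  [-2,0,0,0,-1],
  [-10,0,0,0,-1],
  [0,0,-45,0,-1],
  [0,0,-50,0,-1],
  [20,0,-45,0,-1],
])

```text
clock: 20.75
tool_pos: [0.5066, 0.0446, 0.2182]
ee_rot: [[0.999, -0.055, 0.001], [-0.055, -0.999, -0.0], [0.001, -0.0, -1.0]]
ft_force: [2.1, -0.3, 0.2]
finger_gap: 0.0852
grip_force: 0.0
```

Emit:
drive_tool([
  [20,0,-45,0,-1],
  [22,0,-44,0,-1],
  [22,0,-44,0,-1],
  [0,0,0,0,-1],
  [0,0,0,0,-1],
])

```text
clock: 21.25
tool_pos: [0.572, 0.0408, 0.3494]
ee_rot: [[0.998, -0.055, 0.002], [-0.055, -0.998, -0.0], [0.002, -0.0, -1.0]]
ft_force: [-1.0, -0.7, -0.8]
finger_gap: 0.0854
grip_force: 0.0
```

Emit:
drive_tool([
  [0,0,0,0,-1],
  [0,0,0,0,-1],
  [0,0,0,0,-1],
])

```text
clock: 21.55
tool_pos: [0.5711, 0.0409, 0.3477]
ee_rot: [[0.998, -0.055, -0.002], [-0.055, -0.998, -0.0], [-0.002, 0.0, -1.0]]
ft_force: [0.1, 0.1, -0.4]
finger_gap: 0.0855
grip_force: 0.0
```

```bash
python3 meas.py
python3 - <<'E'
import numpy as np,cv2
im=np.load("last.npz")["im"]; cv2.imwrite("pics/final.png",im[:,:,::-1])
E
```

```text
21.55 [0.5711 0.0409 0.3477] -3.14
in bed frame (pos at middle, slope deg, n): {'front': (np.float64(-88.56), np.float64(-0.01), 129), 'rear': (np.float64(89.57), np.float64(-0.0), 145), 'right': (np.float64(-88.82), np.float64(-0.04), 140), 'left': (np.float64(89.49), np.float64(-0.03), 140)} rect ((600.5010375976562, 38.747779846191406), (179.49505615234375, 180.9083251953125), 86.8011703491211)
stop 51 91.58 59.86 52.0 68.0 0.1068
stop 55 91.49 -59.78 -67.9 -51.9 0.1064
bed x 70 -86.4 86.5 53
```

View pics/final.png

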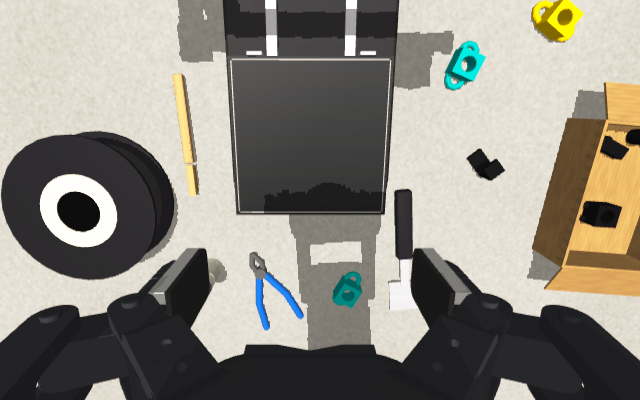

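The glass covers the bed squarely against both stops (its top edge at row 58), 0.3 mm off centre. The bracket is in the box at (602,214) and the bystanders are in place.

```bash
python3 -c "
from station import manip; print(manip.job_done())"
```

```text
the job is handed in; nothing more can be done
None
```

The job is handed in at about 22 s: the bracket lies flat in the box, and the glass is square against both rear stops with its sides flush to within about 0.3 mm; nothing else was seen to move.

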